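Load the bar lift of a guarded marking machine

ROBOT

A 7-joint arm with a two-finger parallel gripper is mounted at the origin on the work surface; the furniture and walls round the work are solid. World frame = base frame: x ahead of the robot, y to its left, z up, the work surface at z = 0. Lengths are in m, angles in rad, forces in N, time in s.
With the tool pointing down it reaches from about 0.425 to 0.925 m from the base axis. Payload 6.8 kg.
Tool frame: the origin (TCP) lies on the front face of the gripper's body, between the roots of the fingers; the fingertips stand 73 mm ahead of it and the grasp point (between the pads) lies 54 mm ahead of it (env.nose_length is the distance from the TCP to the fingertips, in m); z points along the fingers, y is the line along which they close (so a half turn about z gives the same grasp; the last joint's range is limited). The gripper opens to 85 mm and grips with 20 to 120 N. Pads are 22 mm wide; open, the fingers measure 114 mm over their backs; the gripper's body (76 mm by 85 mm) begins 54 mm behind the grasp point. The pads swing forward as they close: fully open they stand 13 mm farther back than shut.
Start: joints at [-1.219, 0.477, 0.022, 1.555, -0.011, 1.109, -0.083], TCP at [0.3, 0.605, 0.304] pointing down, gripper open.
Joint ranges: [-2.96, 2.96], [-0.34, 2.1], [-1.41, 1.46], [0.24, 2.44], [-1.37, 4.51], [0.17, 1.92], [-2.96, 2.96]. Speed limits (rad/s): [2.39, 2.39, 3.14, 3.14, 3.14, 3.14, 3.14].

INTERFACE

Orientations are given as a unit quaternion [w, x, y, z].
In Python, from cell import env, kin, camera, calibration, job gives the robot as it stands. The module is installed in compiled form; this text tells all that it offers. Calls block until the motion is done:
- env.reach(position, orientation): joint-space move of the TCP to a pose.
- env.movel(position, velocity=0.15, rot=None, stop_force=None): straight line of the TCP; rot=None keeps the orientation; velocity is the mean speed in m/s. With stop_force (N) it stops when the force on the tool has changed by that much, and returns True; else False.
- env.goto_joints(angles): joint-space move.
- env.grip(opening, f_grip=None): finger opening in m; f_grip is the grip in N (None keeps the last); returns when the fingers have stopped.
- env.dwell(seconds).
- kin.inverse_kinematics(position, orientation): joint angles nearest the present ones, or None.
- env.get_state(): the state.
- camera(name): name is "scene" or "side" or "wrist"; returns (picture, depth): 400x640x3 uint8, blue, green, red; 400x640 float32, m along the optical axis (not along the pixel's ray), 0 where there is no reading.
- calibration(name): a dict with "fx", "fy", "cx", "cy" (pixels), "rvec" (rotation vector, rad) and "tvec" (3), from world to camera coordinates, as OpenCV has them. Camera axes: x right, y down, z forward; pixel columns grow to the right and rows downward; lengths in m; the calibration is good to about 2 mm. A picture is of the moment at which its call begins: read the wrist's pose just before it. calibration takes no time and is no camera call; for the wrist camera it gives the pose at the moment of the call.
A pose or a line that the arm cannot do raises env.PlanningError and nothing moves.
- job.job_done(): hands the job in; it is judged then, once.
The state is a dict: "time": time; "qpos": joint angles; "joint_velocities": joint speeds; "joint_torque": joint torques, N m; "tcp_pos": TCP position; "orientation": TCP orientation; "force": force on the tool from outside, world axes, zero at the start; "torque": the same for the moment, N m; "opening": finger opening in m; "gripper_force": force on a finger pad.
Only numpy, scipy, OpenCV 4.12 (cv2) and the standard library are available. Lean on these libraries where they do the work, as an engineer would, in place of code of your own. Each camera call takes 0.05 s, during which the arm holds its last target. There are 200 camera calls.

TASK

Pull the orange tongue key straight out of the yellow guard switch and stand it upright on the bench, then raise the lift by its T-handle, click by click, until its yellow pointer rests at the red mark with the pawl holding it. Lay every aluminium bar in the notches of the raised cradle, one to a notch and roughly centred across both rails, then lift the red pawl knob and keep it up until the loaded lift has sunk right down. Only then push the key straight back into the switch until it is fully home; leave the knob down and let go of everything, without pushing aside or tipping the other things on the bench.

Things in the scene. Friction and masses are not known exactly. Their poses are not given: they have to be found in the camera images.
- stand: The fixed machine: blue base plate 12 mm thick, 265 x 190 mm, with a wing at its far right for the switch; guard cheeks 70 mm high at y = +-90 mm; grey post with white scale at the back. Origin: underside, about the plate's middle; x along the machine to its back, y to its left, z up, turned about z. In it: cradle at (-30, 0), T-handle (105, 0), knob (117, -100), slot mouth (100, -145) mm.
- lift (a joint): Height of the lift (cradle, rail, T-handle; 0.45 kg), m: 0 down, stop at 0.108. A sprung pawl holds it at 0.025, 0.050, 0.075 (red mark) and 0.100; going up, the pawl clicks in 1 to 4 mm above each, then the lift rests back on it. Starts down or on the first tooth. Damped 70 N s/m: raise slowly; freed, it sinks by itself at 0.05 to 0.2 m/s. Raised too far, it must be lowered and raised again.
- lift_handle (a point): Middle of the black T-handle on top of the toothed rail: a level bar 16 mm thick (machine x), 56 mm long (machine y), 14 mm high; 205 mm above the bench when the lift is down, rising with it. The rail below it is 12 x 20 mm. (An orange machine stands close to the left of the robot's base: its handle, at about world x = 0, y = 0.18 to 0.40, up to 0.28 m high, can meet an arm's shoulder.)
- cradle (a point): Middle of the cradle, level with the top of its two narrow rails, on which bars rest lying along machine y (machine axes; 50 mm above the bench when down). The rails run along x, 10 mm wide, at y = +-36 mm from here. Blocks 10 mm high on them leave three notches 33 mm wide, centred at x = -56, 0, +56 mm from here. Between the rails, under the bars, it is open.
- pawl (a joint): Angle of the red pawl, rad: 0 engaged (spring and weight keep it there), 0.55 fully lifted. It lets go of the teeth above about 0.3 and falls back when let go; the knob takes about 2 N to lift.
- pawl_knob (a point): Centre of the red ball knob (28 mm) on the pawl's tail, right of the rail, 167 mm above the bench when engaged. It swings up in an arc about the pivot: about 27 mm up frees the rail, 35 to 40 mm is ample.
- pawl_pivot (a point): The pawl's pivot on the machine, axis along machine x; the knob's centre lies 86 mm to the right (machine -y) and 12 mm above it when engaged.
- slot_mouth (a point): Centre of the mouth of the upright slot in the yellow switch box (44 deep, 49 wide, 54 mm high), 38 mm above the bench. Its own x axis is the way in (machine +y, to the left). Slot 9 mm wide, 29 high, 38 deep, with flared steel lead-in plates standing 7 mm out of the mouth. The base wing (12 mm above the bench) reaches 60 mm out before the mouth: the sill for the key's foot.
- key: Tongue key, 0.12 kg: orange grip 54 mm long (x), 24 wide (y), 50 high, on a black foot 54 x 44 x 7 mm; steel tongue 5 mm thick, 24 high, sticking out 36 mm forward (+x), centre 26 mm up. Origin: underside, below the grip's front face (grip middle at x = -27 mm). Starts in the switch, foot on the base wing. Fully home its front is 7 to 10 mm from the mouth, the tip about 28 mm inside.
- key_tip (a point): Centre of the end of the key's tongue, 36 mm ahead of the key's origin and 26 mm above its underside.
- bar0: Aluminium square bar 25 x 160 x 25 mm, 0.18 to 0.33 kg (may be absent), lying along its own y axis; origin at the middle of its underside. It starts on the bench right of the machine, about 62 mm from the next. (The bench ends at world y = -0.52.)
- bar1: Aluminium square bar 25 x 160 x 25 mm, 0.18 to 0.33 kg (may be absent), lying along its own y axis; origin at the middle of its underside. It starts on the bench right of the machine, about 62 mm from the next. (The bench ends at world y = -0.52.)
- bar2: Aluminium square bar 25 x 160 x 25 mm, 0.18 to 0.33 kg (may be absent), lying along its own y axis; origin at the middle of its underside. It starts on the bench right of the machine, about 62 mm from the next. (The bench ends at world y = -0.52.)
- grease_tin: Green and yellow grease tin, 87 mm across, 68 mm high; a bystander, not to be disturbed. Origin at the middle of its underside.
- threadlock: Red bottle with black cap, 33 mm across, 92 mm high; a bystander, not to be disturbed. Origin at the middle of its underside.
- tape_measure: Yellow tape measure, 36 x 88 x 66 mm; a bystander, not to be disturbed. Origin at the middle of its underside.
Mind the look-alikes: they are no part of the job. Leave any green look-alike of the key alone. Leave any black look-alike of the bar2 alone.

How it is judged:
By the outcome, as a careful person would: the job done as asked, in the order asked, and still so for the second after the job is handed in, with the robot touching nothing.
Of bar0, bar1, bar2 only 2 to 3 are there at a start; the rules pass over those that are not, and their reading is None.
At some moment in a run one of key may be knocked a few centimetres aside while the robot is not near it.
Once in a run the grip may slacken for a moment while it holds something.
It also fails if it takes over 192 s, if anything falls off the work surface, if the arm or the gripper's body presses on something with over 40 N, if the wrist force passes 120 N, or if a joint passes its speed limit or range.

## Working session

There is one attempt and no reset: what is moved stays moved. The work goes in short steps, each a Python script; the robot and the scene stay as the last script left them, time stands still between calls to the robot, and variables do not carry over. Pictures are saved under pics/ and viewed, at most 14 in all, crops included, and the job is handed in when it is done.

```bash
mkdir -p pics; ls
python3 - <<'E'
from cell import env,camera,calibration
import cv2,numpy as np
for n in ["scene","side","wrist"]:
    im,d=camera(n); cv2.imwrite(f"pics/{n}0.png",im); np.save(f"pics/{n}0.npy",d)
    c=calibration(n);R=cv2.Rodrigues(np.array(c["rvec"],float))[0]
    print(n,c["fx"],c["cx"],c["cy"],"pos",(-R.T@np.array(c["tvec"]).ravel()).round(3),"fwd",R[2].round(2))
s=env.get_state();print({k:np.round(v,3) for k,v in s.items()})
E
```

```text
pics
scene 452.9790542788373 311.36817377623214 195.67357794401244 pos [-0.261 -0.82   1.136] fwd [ 0.51  0.5  -0.7 ]
side 449.13536211333013 314.57549105490875 208.6419347276742 pos [-0.126 -0.966  0.916] fwd [ 0.45  0.65 -0.61]
wrist 326.5166397097547 322.99755342508934 196.39347225672574 pos [0.24  0.635 0.373] fwd [ 0.24 -0.12 -0.96]
{'time': np.float64(0.15), 'qpos': array([-1.219,  0.478,  0.022,  1.556, -0.011,  1.109, -0.083]), 'joint_velocities': array([-0.   , -0.002, -0.001, -0.001,  0.002, -0.001,  0.   ]), 'joint_torque': array([ 4.0000e-03, -5.9693e+01,  1.6110e+00, -2.8149e+01,  1.3000e-02,
        7.0000e-03, -0.0000e+00]), 'tcp_pos': array([0.299, 0.605, 0.303]), 'orientation': array([-0.   ,  0.228,  0.974, -0.001]), 'force': array([ 0.316,  0.385, -0.026]), 'torque': array([ 0.013, -0.01 ,  0.006]), 'gripper_force': np.float64(0.0), 'opening': np.float64(0.086)}
```

View pics/scene0.png

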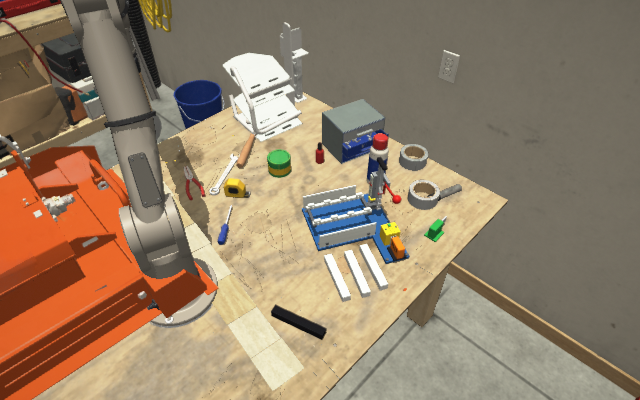

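View pics/side0.png

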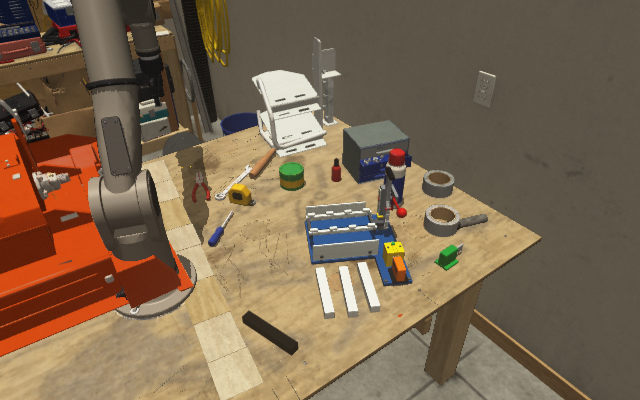

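```bash
cat > h.py <<'E'
from cell import env,kin,camera,calibration,job
import cv2,numpy as np
def cam(n):
    c=calibration(n);R=cv2.Rodrigues(np.array(c["rvec"],float))[0];return c,R,np.array(c["tvec"],float).ravel()
def cloud(n,d,C=None):
    c,R,t=C or cam(n);v,u=np.mgrid[:400,:640]
    P=np.stack([(u-c["cx"])/c["fx"]*d,(v-c["cy"])/c["fy"]*d,d],-1)
    P=(P-t)@R;P[d<=0]=np.nan;return P
def ray(n,u,v,z,C=None):
    c,R,t=C or cam(n);o=-R.T@t;r=R.T@np.array([(u-c["cx"])/c["fx"],(v-c["cy"])/c["fy"],1]);return o+r*(z-o[2])/r[2]
def mask(im,h0,h1,s=90,v=50):
    H=cv2.cvtColor(im,cv2.COLOR_BGR2HSV).astype(int);h=H[...,0]
    m=((h>=h0)&(h<=h1)) if h0<=h1 else ((h>=h0)|(h<=h1))
    return m&(H[...,1]>=s)&(H[...,2]>=v)
E
python3 - <<'E'
from h import *
for n in ["scene","side"]:
    im=cv2.imread(f"pics/{n}0.png");d=np.load(f"pics/{n}0.npy");P=cloud(n,d)
    ok=(P[...,0]>.3)&(P[...,2]>-.02)&(P[...,2]<.35)
    print(n)
    for nm,m in dict(blue=mask(im,100,125),red=mask(im,172,4,140),orange=mask(im,6,17,150),yellow=mask(im,20,32,150),green=mask(im,45,80),white=mask(im,0,179,0,170)&~mask(im,0,179,50,0)).items():
        k,l,st,ce=cv2.connectedComponentsWithStats((m&ok).astype(np.uint8))
        for i in range(1,k):
            if st[i,4]<25: continue
            p=P[l==i];md=np.median(p,0);
            print(nm,st[i].tolist(),"med",md.round(3),"lo",np.nanpercentile(p,3,0).round(3),"hi",np.nanpercentile(p,97,0).round(3))
            q=p[abs(p[:,2]-(.012 if nm=='blue' else .025))<.006][:,:2].astype(np.float32)
            if nm in('blue','white') and len(q)>50:
                r=cv2.minAreaRect(q);print("   rect",np.round(r[0],3),np.round(r[1],3),round(r[2],1))
im=cv2.imread("pics/scene0.png")[110:310,290:490];a=cv2.resize(im,None,fx=3,fy=3,interpolation=2)
cv2.imwrite("pics/z0.png",a)
E
```

```text
scene
blue [342, 129, 43, 33, 522] med [0.821 0.007 0.062] lo [ 0.759 -0.025  0.01 ] hi [0.945 0.055 0.098]
blue [367, 157, 12, 23, 134] med [ 0.752 -0.115  0.09 ] lo [ 0.747 -0.135  0.029] hi [ 0.759 -0.097  0.118]
blue [364, 194, 4, 8, 27] med [ 0.678 -0.155  0.013] lo [ 0.655 -0.175  0.008] hi [ 0.691 -0.144  0.03 ]
blue [310, 199, 55, 20, 564] med [ 0.566 -0.121  0.013] lo [ 0.492 -0.173  0.008] hi [ 0.645 -0.069  0.018]
   rect [ 0.567 -0.122] [0.057 0.183] 60.6
blue [302, 208, 93, 56, 1366] med [ 0.532 -0.214  0.012] lo [ 0.415 -0.373  0.005] hi [ 0.651 -0.078  0.018]
   rect [ 0.504 -0.214] [0.232 0.291] 43.8
red [0, 0, 61, 19, 640] med [0.411 2.1   0.141] lo [0.321 2.06  0.104] hi [0.58  2.121 0.181]
red [20, 33, 15, 18, 29] med [0.314 1.893 0.038] lo [ 0.302  1.873 -0.015] hi [0.33  1.906 0.086]
red [373, 133, 15, 17, 201] med [ 0.771 -0.121  0.194] lo [ 0.759 -0.139  0.166] hi [ 0.801 -0.098  0.202]
red [316, 149, 8, 15, 97] med [0.708 0.101 0.038] lo [0.7   0.092 0.007] hi [0.722 0.114 0.061]
red [192, 178, 11, 11, 37] med [0.308 0.336 0.014] lo [0.301 0.3   0.008] hi [0.3
[... 6710 characters left out ...]
073] hi [ 0.522 -0.179  0.086]
white [309, 228, 21, 5, 49] med [ 0.448 -0.163  0.077] lo [ 0.424 -0.178  0.072] hi [ 0.472 -0.15   0.087]
white [313, 239, 66, 7, 73] med [ 0.481 -0.243  0.07 ] lo [ 0.406 -0.286  0.067] hi [ 0.56  -0.203  0.073]
white [357, 262, 23, 45, 408] med [ 0.458 -0.372  0.026] lo [ 0.422 -0.435  0.022] hi [ 0.499 -0.3    0.029]
   rect [ 0.461 -0.366] [0.16  0.025] 62.6
white [316, 267, 18, 46, 424] med [ 0.352 -0.319  0.026] lo [ 0.317 -0.38   0.022] hi [ 0.391 -0.247  0.029]
   rect [ 0.355 -0.314] [0.161 0.025] 63.0
white [339, 266, 19, 46, 425] med [ 0.404 -0.352  0.025] lo [ 0.367 -0.413  0.022] hi [ 0.447 -0.282  0.028]
   rect [ 0.408 -0.346] [0.161 0.025] 61.0
```

View pics/z0.png

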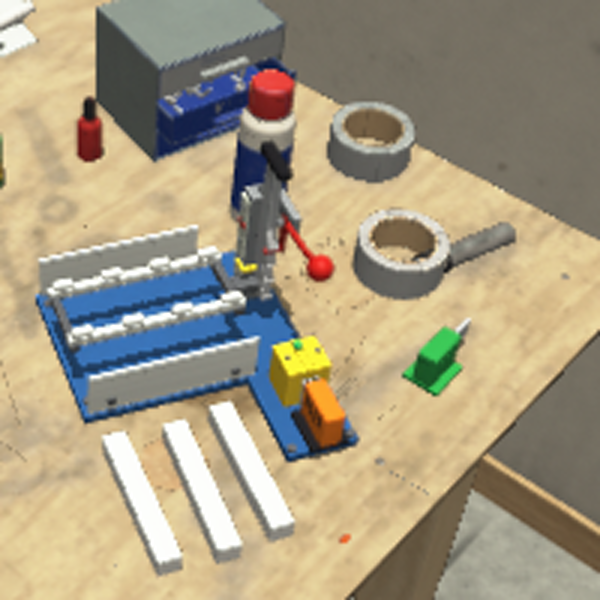

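```bash
cat >> h.py <<'E'
from scipy.spatial.transform import Rotation as Ro
YAW=np.deg2rad(-28.5)
def quat(yawm=None):
    """tool down, tool y = machine -x, tool x = machine -y"""
    a=(YAW if yawm is None else yawm)+np.pi
    y=np.array([np.cos(a),np.sin(a),0]);z=np.array([0,0,-1.]);x=np.cross(y,z)
    return Ro.from_matrix(np.stack([x,y,z],1)).as_quat()[[3,0,1,2]]
def snap(n,name):
    C=cam(n);im,d=camera(n);cv2.imwrite(f"pics/{name}.png",im);np.savez(f"pics/{name}.npz",d=d,P=cloud(n,d,C));return im,cloud(n,d,C)
def st():
    s=env.get_state();print("t %.1f"%s["time"],"tcp",s["tcp_pos"].round(4),"F",s["force"].round(1),"op %.4f"%s["opening"],"gf %.1f"%s["gripper_force"]);return s
E
python3 - <<'E'
from h import *
q=quat();print(q)
env.movel([.3,.605,.45],.25);st()
env.reach([.53,-.31,.42],q);s=st();print(s["qpos"].round(2))
snap("wrist","w1")
E
```

```text
[ 0.         -0.51129309  0.85940641  0.        ]
t 0.9 tcp [0.2997 0.6046 0.4482] F [ 0.6 -0.2 -0.7] op 0.0856 gf 0.0
t 4.2 tcp [ 0.5306 -0.3093  0.4198] F [0.7 0.6 0.5] op 0.0856 gf 0.0
[-0.4   0.56  1.28  1.61 -0.55  1.39 -2.69]
```

View pics/w1.png

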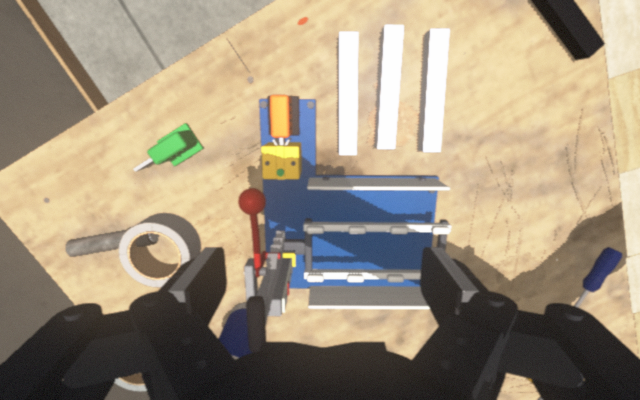

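Run:
```python
from h import *
im=cv2.imread("pics/w1.png");z=np.load("pics/w1.npz");P=z["P"];d=z["d"]
def rect(m,lo,hi,nm,mn=30):
    m=m&(P[...,2]>lo)&(P[...,2]<hi)
    k,l,s,c=cv2.connectedComponentsWithStats(m.astype(np.uint8))
    for i in range(1,k):
        if s[i,4]<mn: continue
        p=P[l==i];r=cv2.minAreaRect(p[:,:2].astype(np.float32))
        print(nm,s[i].tolist(),"c",np.round(r[0],4),np.round(r[1],4),round(r[2],1),"z",np.median(p[:,2]).round(4),"mean",p.mean(0).round(4))
A=np.ones((400,640),bool);A[300:]=0
W=mask(im,0,179,0,150)&~mask(im,0,179,60,0)
rect(W&A,.018,.032,"bar",300)
rect(A&W,.058,.100,"cheek/rail",40)
rect(mask(im,6,17,150)&A,.05,.075,"key")
rect(mask(im,20,32,150)&A,.05,.08,"switch")
rect(mask(im,172,5,140)&A,.12,.21,"knob")
rect(mask(im,100,125)&A,.006,.018,"plate",200)
T=np.zeros((400,640),bool);T[225:375,235:280]=1
rect(T,.205,.26,"handle")
v,u=np.where(T&(P[...,2]>.2)&(P[...,2]<.26));print(np.percentile(P[v,u][:,2],[5,50,95]))
```

```text
bar [376, 25, 27, 125, 2368] c [ 0.4101 -0.3447] [0.1598 0.0256] 60.7 z 0.0249 mean [ 0.4084 -0.3487  0.0248]
bar [421, 29, 28, 124, 2366] c [ 0.3574 -0.3113] [0.1594 0.0262] 62.6 z 0.0249 mean [ 0.3562 -0.3152  0.0248]
bar [338, 32, 20, 123, 2284] c [ 0.4634 -0.3646] [0.1592 0.0251] 62.5 z 0.0249 mean [ 0.4614 -0.3687  0.0249]
cheek/rail [308, 185, 142, 6, 573] c [ 0.4837 -0.2417] [0.0059 0.1872] 60.9 z 0.0692 mean [ 0.4792 -0.2395  0.0689]
cheek/rail [304, 223, 147, 15, 1060] c [ 0.5108 -0.1932] [0.0203 0.1975] 58.6 z 0.0754 mean [ 0.5026 -0.1906  0.0782]
cheek/rail [304, 271, 116, 11, 865] c [ 0.5605 -0.14  ] [0.0105 0.1631] 61.4 z 0.0754 mean [ 0.5657 -0.1436  0.078 ]
key [270, 95, 20, 43, 226] c [ 0.5544 -0.3841] [0.0523 0.0238] 62.2 z 0.0607 mean [ 0.5532 -0.3849  0.0602]
switch [273, 98, 13, 37, 231] c [ 0.5545 -0.3843] [0.0448 0.0146] 62.7 z 0.062 mean [ 0.5583 -0.382   0.062 ]
switch [262, 145, 38, 34, 749] c [ 0.5818 -0.3328] [0.0426 0.047 ] 61.6 z 0.0659 mean [ 0.584  -0.329   0.0658]
switch [283, 253, 11, 5, 39] c [ 0.6359 -0.2169] [0.0067 0.014 ] 60.7 z 0.076 mean [ 0.63
[... 241 characters left out ...]
late [261, 108, 12, 37, 248] c [ 0.5842 -0.3833] [0.0504 0.0153] 64.2 z 0.0119 mean [ 0.586  -0.3836  0.012 ]
plate [266, 183, 171, 67, 5350] c [ 0.5366 -0.2211] [0.0954 0.2721] 72.0 z 0.0119 mean [ 0.5363 -0.217   0.0119]
plate [312, 232, 120, 37, 3989] c [ 0.5372 -0.1375] [0.0641 0.1876] 61.3 z 0.0119 mean [ 0.5407 -0.1395  0.0119]
plate [584, 249, 30, 40, 238] c [0.2307 0.0611] [0.0722 0.0084] 40.9 z 0.0154 mean [0.23   0.0597 0.0151]
plate [290, 255, 130, 33, 907] c [ 0.5767 -0.1153] [0.0585 0.2119] 60.8 z 0.0119 mean [ 0.6073 -0.1173  0.0119]
handle [245, 296, 22, 57, 990] c [ 0.6457 -0.2281] [0.0543 0.0163] 61.5 z 0.2358 mean [ 0.6427 -0.2311  0.2337]
[0.20941794 0.23574406 0.23734874]
```

```bash
cat >> h.py <<'E'
YAW=np.deg2rad(-28.5)
X=np.array([np.cos(YAW),np.sin(YAW),0]);Y=np.array([-X[1],X[0],0]);Zu=np.array([0,0,1.])
HAND=np.array([.6457,-.2281,0]);ORG=HAND-.105*X
def M(x,y,z): return ORG+x*X+y*Y+z*Zu
E
python3 - <<'E'
from h import *
k=np.array([.5544,-.3841,0]);q=quat()
env.grip(.06,60)
env.reach(k+.20*Zu,q);env.movel(k+.100*Zu,.12,stop_force=8);s0=st()
env.grip(.0,60);s=st()
p=s["tcp_pos"]
env.movel(p-.05*Y,.05);s=st()
p=s["tcp_pos"];env.movel(p+.05*Zu,.1);st()
t=M(.165,-.21,0);env.movel([t[0],t[1],p[2]+.05],.12);st()
hit=env.movel([t[0],t[1],p[2]-.016],.04,stop_force=5);print(hit);st()
E
```

```text
t 6.5 tcp [ 0.5547 -0.3846  0.1008] F [ 0.8 -0.5  0.6] op 0.0603 gf 0.0
t 6.9 tcp [ 0.5548 -0.3844  0.1008] F [-0.4 -0.4  4.8] op 0.0233 gf 59.3
t 8.1 tcp [ 0.5306 -0.4281  0.1002] F [-0.2 -1.2 -2.2] op 0.0234 gf 58.8
t 8.7 tcp [ 0.5307 -0.4279  0.1504] F [ 0.1 -0.1 -2.4] op 0.0234 gf 58.8
t 9.4 tcp [ 0.5972 -0.4415  0.1497] F [ 0.2 -0.4 -1.8] op 0.0231 gf 58.8
True
t 10.8 tcp [ 0.5983 -0.4413  0.0888] F [-0.4  0.8  4.8] op 0.0232 gf 59.6
```

Run:
```python
from h import *
env.grip(.045);p=st()["tcp_pos"];env.movel(p+.1*Zu,.2);st()
z=np.load("pics/w1.npz");P=z["P"].reshape(-1,3)-ORG
m=np.stack([P@X,P@Y,P[:,2]],1);m=m[(m[:,2]>.05)&(m[:,2]<.26)&(abs(m[:,1])<.06)&(m[:,0]>.06)&(m[:,0]<.25)]
for x in np.arange(.06,.25,.008):
    a=m[(m[:,0]>=x)&(m[:,0]<x+.008)]
    if len(a)>3: print(round(x,3),len(a),"z",np.percentile(a[:,2],[5,50,97]).round(3),"y",np.percentile(a[:,1],[3,97]).round(3))
```

```text
t 11.2 tcp [ 0.5976 -0.4404  0.0871] F [ 0.1  0.3 -0.2] op 0.0449 gf 0.0
t 11.8 tcp [ 0.5974 -0.4397  0.1861] F [ 0.3  1.  -1. ] op 0.0449 gf 0.0
0.06 354 z [0.067 0.069 0.085] y [-0.042  0.038]
0.068 135 z [0.056 0.066 0.075] y [-0.039  0.038]
0.076 106 z [0.055 0.063 0.077] y [-0.009  0.017]
0.084 474 z [0.062 0.119 0.169] y [-0.008  0.034]
0.092 1106 z [0.063 0.159 0.236] y [-0.021  0.029]
0.1 1014 z [0.077 0.2   0.237] y [-0.026  0.026]
0.108 617 z [0.095 0.161 0.237] y [-0.053  0.021]
0.116 396 z [0.135 0.161 0.169] y [-0.057  0.014]
0.124 206 z [0.154 0.168 0.169] y [-0.026  0.012]
```

Run:
```python
from h import *
q=quat();h=M(.105,0,0)
p=st()["tcp_pos"];env.movel([p[0],p[1],.36],.25)
env.reach(h+.36*Zu,q);env.movel(h+.284*Zu,.1,stop_force=8);st()
env.grip(0,70);s=st();p=s["tcp_pos"]
for dz in (.0295,.0545):
    env.movel(p+dz*Zu,.03);st();env.dwell(.2)
    env.movel(p+(dz-.007)*Zu,.02,stop_force=12);st()
env.grip(.05);env.dwell(.3)
env.movel(p+.15*Zu,.15);st()
im,P=snap("scene","s2");print()
im=cv2.resize(im[90:290,290:490],None,fx=3,fy=3,interpolation=2);cv2.imwrite("pics/z2.png",im)
```

```text
t 11.8 tcp [ 0.5974 -0.4397  0.1861] F [ 0.3  1.  -1. ] op 0.0449 gf 0.0
t 14.4 tcp [ 0.6459 -0.2284  0.2846] F [-0.3 -0.6 -0.3] op 0.0451 gf 0.0
t 14.8 tcp [ 0.6452 -0.228   0.2848] F [-4.3  3.1  5.7] op 0.0147 gf 68.4
t 16.0 tcp [ 0.6452 -0.2278  0.3147] F [-1.9  1.7 -5.3] op 0.0147 gf 71.7
t 16.5 tcp [ 0.6451 -0.2279  0.3098] F [-0.6  1.4  6.1] op 0.0145 gf 73.3
t 17.7 tcp [ 0.6454 -0.228   0.3391] F [  4.7  -2.5 -10.6] op 0.0146 gf 71.2
t 18.3 tcp [ 0.6454 -0.228   0.3348] F [-0.7  0.   4.4] op 0.0143 gf 73.2
t 19.8 tcp [ 0.6451 -0.2276  0.4338] F [-0.6 -0.6 -0.7] op 0.0501 gf 0.0
```

View pics/z2.png

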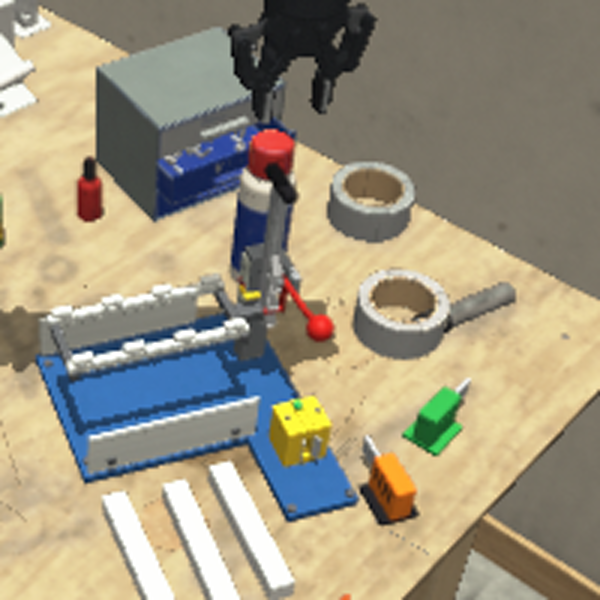

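```bash
cat >> h.py <<'E'
def pick(c,yaw):
    q=quat(yaw);c=np.array([c[0],c[1],0])
    env.grip(.05,80);env.reach(c+.2*Zu,q);env.movel(c+.078*Zu,.12,stop_force=8)
    env.grip(0,80);s=st();env.movel(np.r_[s["tcp_pos"][:2],.29],.2);return st()
def place(mx,my=0):
    t=M(mx,my,0);env.reach(t+.29*Zu,quat());env.movel(t+.225*Zu,.15);st()
    print(env.movel(t+.199*Zu,.03,stop_force=4));st()
    env.grip(.042);st();env.movel(t+.33*Zu,.2)
E
python3 - <<'E'
from h import *
z=np.load("pics/w1.npz");P=z["P"][:300].reshape(-1,3)-ORG
m=np.stack([P@X,P@Y,P[:,2]],1)
b=m[(m[:,2]>.0825)&(m[:,2]<.09)&(m[:,0]<.08)&(abs(m[:,1])<.06)]
print(np.histogram(b[:,0],np.arange(-.15,.08,.004)));print(np.percentile(b[b[:,1]>0][:,1],[2,50,98]),np.percentile(b[b[:,1]<0][:,1],[2,50,98]))
pick([.4634,-.3646],np.deg2rad(-27.5));place(.026)
E
```

```text
(array([ 0,  0,  0,  0,  0,  0,  7, 20, 16, 19, 19, 18,  0,  0,  0,  0,  0,
        0,  0,  0, 15, 33, 37, 34, 39, 26,  0,  0,  0,  0,  0,  0,  0,  0,
       24, 31, 35, 38, 38, 31,  0,  0,  0,  0,  0,  0,  0,  0, 20, 38, 40,
       36, 41, 26,  0,  0,  0]), array([-0.15 , -0.146, -0.142, -0.138, -0.134, -0.13 , -0.126, -0.122,
       -0.118, -0.114, -0.11 , -0.106, -0.102, -0.098, -0.094, -0.09 ,
       -0.086, -0.082, -0.078, -0.074, -0.07 , -0.066, -0.062, -0.058,
       -0.054, -0.05 , -0.046, -0.042, -0.038, -0.034, -0.03 , -0.026,
       -0.022, -0.018, -0.014, -0.01 , -0.006, -0.002,  0.002,  0.006,
        0.01 ,  0.014,  0.018,  0.022,  0.026,  0.03 ,  0.034,  0.038,
        0.042,  0.046,  0.05 ,  0.054,  0.058,  0.062,  0.066,  0.07 ,
        0.074,  0.078]))
[0.03228005 0.03651772 0.04084011] [-0.03916271 -0.0350707  -0.0305095 ]
t 22.9 tcp [ 0.4636 -0.3648  0.0789] F [-1.1  1.5  6.6] op 0.0235 gf 79.5
t 24.1 tcp [ 0.4632 -0.3641  0.2888] F [ 1.1 -0.7 -2.7] op 0.0233 gf 78.6
t 25.5 tcp [ 0.5761 -0.1915  0.2256] F [ 0.5  0.2 -2.8] op 0.0235 gf 78.6
True
t 26.2 tcp [ 0.5762 -0.1902  0.2034] F [-0.9  1.4  6.9] op 0.0234 gf 79.9
t 26.5 tcp [ 0.5756 -0.1896  0.2023] F [-0.5 -0.1  0.4] op 0.0421 gf 0.0
```

Run:
```python
from h import *
pick([.4101,-.3447],np.deg2rad(-29.3));place(-.030)
pick([.3574,-.3113],np.deg2rad(-27.4));place(-.086)
t=M(-.03,-.08,.42);env.reach(t,quat());st()
im,P=snap("wrist","w2")
W=mask(im,0,179,0,150)&~mask(im,0,179,60,0)&(P[...,2]>.143)&(P[...,2]<.158)
k,l,s,c=cv2.connectedComponentsWithStats(W.astype(np.uint8))
for i in range(1,k):
    if s[i,4]>100:
        p=P[l==i];r=cv2.minAreaRect(p[:,:2].astype(np.float32));e=np.r_[r[0],0]-ORG
        print(s[i].tolist(),"machine",(e@X).round(4),(e@Y).round(4),np.round(r[1],3),round(r[2],1),np.median(p[:,2]).round(4))
```

```text
t 30.1 tcp [ 0.4103 -0.3448  0.0788] F [-0.4  1.4  5.4] op 0.0236 gf 78.9
t 31.3 tcp [ 0.4099 -0.3442  0.2889] F [ 0.5 -0.2 -2.8] op 0.0230 gf 78.6
t 32.7 tcp [ 0.5269 -0.1648  0.2255] F [ 0.4  0.1 -1.8] op 0.0231 gf 78.6
True
t 33.4 tcp [ 0.527  -0.1635  0.2032] F [-1.4  1.4  7.6] op 0.0232 gf 80.0
t 33.8 tcp [ 0.5264 -0.163   0.2023] F [-0.2 -0.5 -0.3] op 0.0422 gf 0.0
t 37.3 tcp [ 0.3576 -0.3114  0.0787] F [-1.   1.7  7.5] op 0.0232 gf 78.9
t 38.5 tcp [ 0.3572 -0.3108  0.2891] F [-0.   0.8 -2.9] op 0.0234 gf 78.6
t 40.0 tcp [ 0.4777 -0.1382  0.2255] F [-0.7 -0.1 -2.6] op 0.0235 gf 78.5
True
t 40.7 tcp [ 0.4778 -0.1368  0.2031] F [-1.3  0.6  7.3] op 0.0236 gf 79.9
t 41.0 tcp [ 0.4771 -0.1364  0.2024] F [ 0.1 -0.2 -0.4] op 0.0420 gf 0.0
t 42.4 tcp [ 0.4885 -0.234   0.419 ] F [-1.3  1.   0.2] op 0.0419 gf 0.0
[311, 171, 23, 134, 2927] machine -0.0296 0.0 [0.161 0.025] 61.5 0.1495
[359, 171, 28, 134, 2114] machine -0.0854 -0.0 [0.161 0.025] 61.5 0.1494
[258, 172, 29, 133, 2062] machine 0.0264 0.0001 [0.16  0.025] 61.6 0.1494
```

View pics/w2.png

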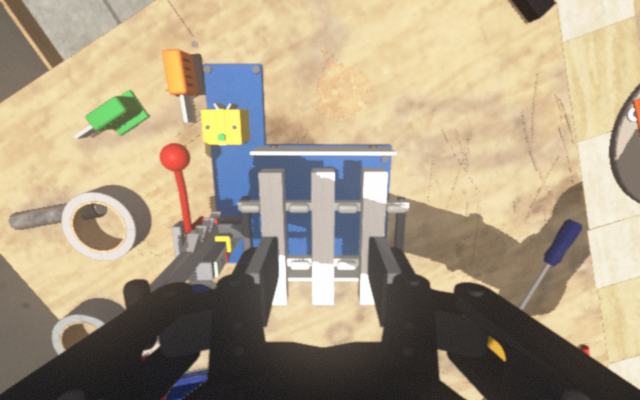

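Run:
```python
from h import *
z=np.load("pics/w2.npz");im=cv2.imread("pics/w2.png");P=z["P"]
m=mask(im,172,5,140)&(P[...,2]>.15)&(P[...,2]<.2);m[:,200:]=0;m[172:]=0
p=P[m]-ORG;print("knob",p.shape,(p@X).mean(),(p@Y).mean(),p[:,2].max())
q=quat()
def K(th): # th rad of pawl
    a=np.arctan2(12,86)+th;r=.0868
    return M(.117,-.014-r*np.cos(a),.155+r*np.sin(a)+.054)
env.grip(.06,60);k=K(0)
env.reach(k+.13*Zu,q);env.movel(k,.12,stop_force=8);st()
env.grip(0,60);st()
for th in (.12,.24,.36,.48):
    env.movel(K(th),.04);st()
for i in range(10):
    im,P=snap("scene",f"d{i}")
    W=(mask(im,0,179,0,150)&~mask(im,0,179,60,0));p=P-ORG;mx=p@X;my=p@Y
    s=W&(mx>-.1)&(mx<.04)&(abs(my+.0)<.07)&(p[...,2]>.06);zz=p[...,2][s]
    print(round(env.get_state()["time"],1),np.percentile(zz,[10,50,90]).round(3));env.dwell(.4)
im=cv2.resize(im[90:290,290:490],None,fx=3,fy=3,interpolation=2);cv2.imwrite("pics/z3.png",im)
```

```text
knob (579, 3) 0.11292103887342939 -0.09998638537730789 0.1821651019143486
t 44.7 tcp [ 0.6089 -0.3221  0.2219] F [-1.  -0.3  0. ] op 0.0600 gf 0.0
t 45.1 tcp [ 0.6078 -0.3214  0.2212] F [-3.8  3.1  5.1] op 0.0249 gf 58.6
t 45.5 tcp [ 0.6087 -0.3199  0.2309] F [-5.4  0.4 -2.6] op 0.0252 gf 59.5
t 45.9 tcp [ 0.6113 -0.3153  0.2418] F [-5.7  5.2  2. ] op 0.0252 gf 59.3
t 46.3 tcp [ 0.6159 -0.307   0.2495] F [ 1.4 11.1 -7.4] op 0.0242 gf 62.2
t 46.7 tcp [ 0.6192 -0.301   0.2575] F [ 3.3 13.1 -9.9] op 0.0225 gf 59.5
46.8 [0.074 0.603 0.645]
47.2 [0.074 0.603 0.645]
47.7 [0.074 0.602 0.645]
48.1 [0.074 0.603 0.645]
48.6 [0.074 0.603 0.645]
49.0 [0.074 0.603 0.645]
49.5 [0.074 0.603 0.645]
49.9 [0.074 0.602 0.645]
50.4 [0.074 0.603 0.645]
50.8 [0.074 0.603 0.645]
```

View pics/z3.png

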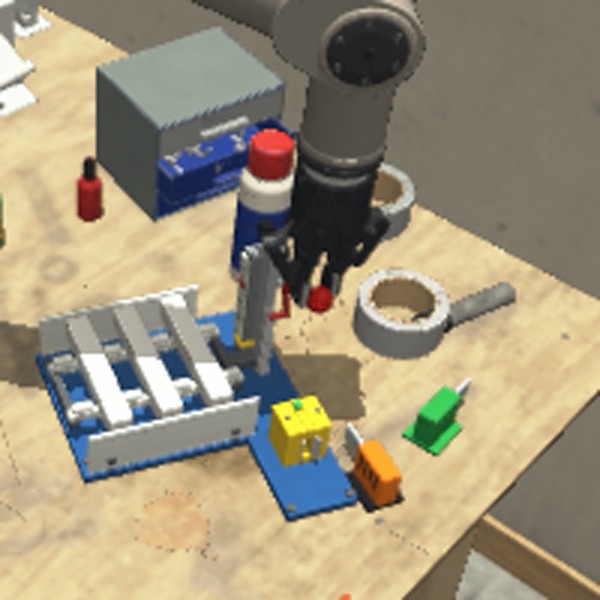

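Run:
```python
from h import *
def K(th):
    a=np.arctan2(12,86)+th;r=.0868
    return M(.117,-.014-r*np.cos(a),.155+r*np.sin(a)+.054)
for th in (.32,.16,.03): env.movel(K(th),.05)
st();env.grip(.06);env.dwell(.2);env.movel(K(0)+.14*Zu,.2);st()
env.reach(M(.14,-.18,.30),quat());st()
im,P=snap("wrist","w3")
o=mask(im,6,17,140)&(P[...,2]>.03)&(P[...,2]<.075)
p=P[o];t=p[p[:,2]>np.percentile(p[:,2],90)-.004]
r=cv2.minAreaRect(t[:,:2].astype(np.float32));e=np.r_[r[0],0]-ORG
print("key top",np.round(r[0],4),np.round(r[1],4),round(r[2],1),np.median(t[:,2]).round(4),"machine",(e@X).round(4),(e@Y).round(4))
m=mask(im,172,5,140)&(P[...,2]>.12);pp=P[m]-ORG;print("knob",pp[:,2].max())
```

```text
t 52.5 tcp [ 0.6232 -0.3049  0.2281] F [13.9 38.8 24.6] op 0.0001 gf 21.1
t 54.1 tcp [ 0.6083 -0.3212  0.3597] F [ 0.  -0.1 -1.3] op 0.0604 gf 0.0
t 54.6 tcp [ 0.5894 -0.4035  0.2977] F [ 0.7 -0.4  0.5] op 0.0602 gf 0.0
key top [ 0.6027 -0.4204] [0.0529 0.0237] 64.9 0.0496 machine 0.159 -0.1895
knob 0.2979558911514123
```

View pics/w3.png

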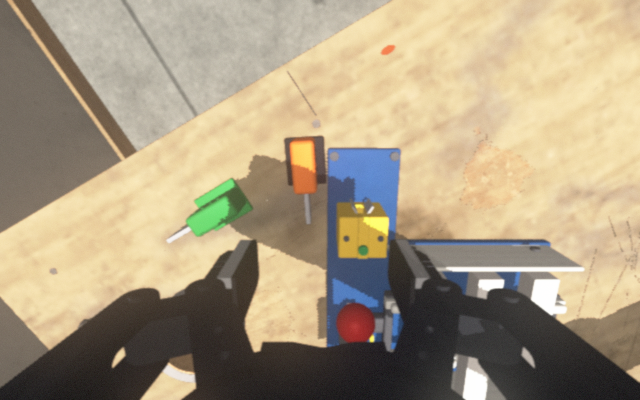

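Run:
```python
from h import *
P=np.load("pics/w3.npz")["P"];im=cv2.imread("pics/w3.png")
m=mask(im,172,5,140);m[:300]=0;m[:,:330]=0;m[:,380:]=0;p=P[m]-ORG;print("knob",np.median(p@X).round(4),np.median(p@Y).round(4),np.percentile(p[:,2],[50,97]).round(4))
c=np.array([.6027,-.4204,0]);env.grip(.045,60)
env.reach(c+.16*Zu,quat(np.deg2rad(-25.1)));env.movel(c+.0893*Zu,.1,stop_force=8);st()
env.grip(0,60);s=st();z0=s["tcp_pos"][2];env.movel(s["tcp_pos"]+.06*Zu,.12)
a=M(.0997,-.2409,0)
env.movel(a+(z0+.06)*Zu,.12,rot=quat());st()
env.movel(a+(z0+.014)*Zu,.05,stop_force=6);st()
snap("side","s4");im=cv2.imread("pics/s4.png");cv2.imwrite("pics/z4.png",cv2.resize(im[180:300,340:480],None,fx=4,fy=4,interpolation=2))
snap("wrist","w4")
```

```text
knob nan nan [nan nan]
t 56.4 tcp [ 0.6028 -0.4209  0.0898] F [ 0.5 -0.5 -0.1] op 0.0451 gf 0.0
t 56.7 tcp [ 0.6031 -0.4208  0.0903] F [-0.9 -0.2  3.6] op 0.0232 gf 59.4
t 58.2 tcp [ 0.5272 -0.4368  0.1502] F [ 0.8 -0.2 -0.5] op 0.0232 gf 58.8
t 59.3 tcp [ 0.5262 -0.4375  0.1047] F [ 0.1  1.  -1.4] op 0.0236 gf 58.8
```

View pics/w4.png

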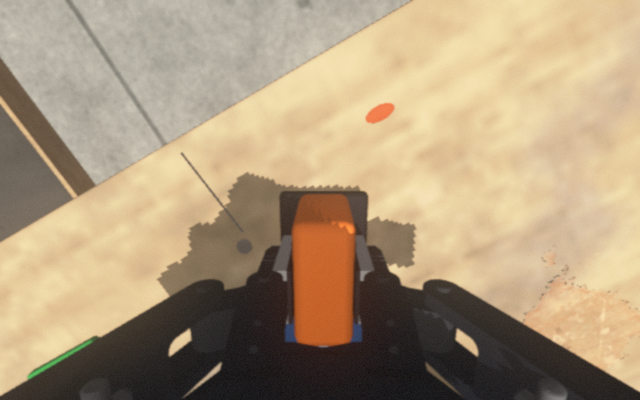

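View pics/z4.png

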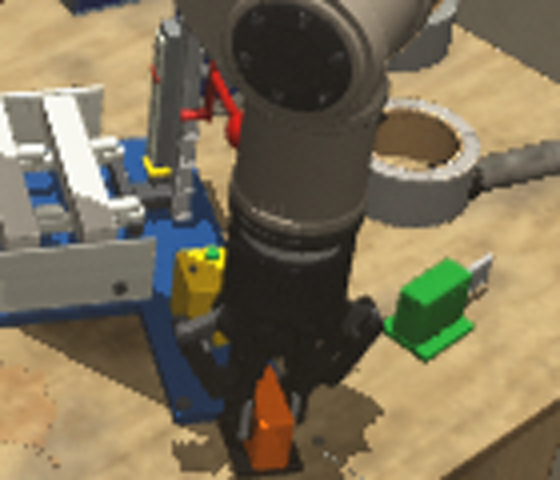

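Run:
```python
from h import *
z=st()["tcp_pos"][2]
print(env.movel(M(.0997,-.200,z-.0005),.04,stop_force=12));st()
print(env.movel(M(.0997,-.175,z-.001),.02,stop_force=12));s=st()
e=s["tcp_pos"]-ORG;print((e@X).round(4),(e@Y).round(4))
```

```text
t 59.4 tcp [ 0.5263 -0.4375  0.1048] F [ 0.6  0.4 -0.4] op 0.0231 gf 58.8
False
t 60.5 tcp [ 0.5453 -0.4017  0.1043] F [-1.   0.3 -1.5] op 0.0232 gf 58.8
False
t 61.9 tcp [ 0.5558 -0.3822  0.104 ] F [-2.4 -7.3 -3.8] op 0.0232 gf 58.8
0.0996 -0.1783
```

Run:
```python
from h import *
print(env.movel(M(.0997,-.1765,.1015),.02,stop_force=10));st()
print(env.movel(M(.0997,-.170,st()["tcp_pos"][2]),.02,stop_force=14));s=st()
e=s["tcp_pos"]-ORG;print((e@X).round(4),(e@Y).round(4))
env.grip(.045);env.dwell(.2);st()
p=env.get_state()["tcp_pos"];env.movel(np.r_[p[:2],.30],.2);env.movel(M(.10,-.22,.40),.2,rot=quat());st()
im,P=snap("wrist","w5")
o=mask(im,6,17,140)&(P[...,2]>.05)&(P[...,2]<.075)
p=P[o];p=p[p[:,2]>np.percentile(p[:,2],90)-.004];e=p-ORG;r=cv2.minAreaRect(p[:,:2].astype(np.float32));c=np.r_[r[0],0]-ORG
print("key",(c@X).round(4),(c@Y).round(4),np.round(r[1],4),round(r[2],1),np.median(p[:,2]))
m=mask(im,172,5,120)&(P[...,2]>.1)&(P[...,2]<.25);k,l,s,_=cv2.connectedComponentsWithStats(m.astype(np.uint8))
for i in range(1,k):
    if s[i,4]>60: q=P[l==i]-ORG;print("red",s[i].tolist(),(q@X).mean().round(3),(q@Y).mean().round(3),q[:,2].max().round(4))
```

```text
True
t 62.1 tcp [ 0.5559 -0.3828  0.1023] F [-0.   0.2  4.7] op 0.0233 gf 59.7
t 62.1 tcp [ 0.5559 -0.3828  0.1023] F [-0.   0.2  4.7] op 0.0233 gf 59.7
True
t 62.5 tcp [ 0.556  -0.3821  0.1025] F [-0.6 -0.5  2.5] op 0.0233 gf 59.4
0.0997 -0.1782
t 63.0 tcp [ 0.5556 -0.3822  0.1023] F [-0.1  0.2  0.3] op 0.0452 gf 0.0
t 64.9 tcp [ 0.5365 -0.4182  0.3984] F [ 0.3  0.6 -1. ] op 0.0449 gf 0.0
key 0.1007 -0.1791 [0.0522 0.0236] 61.3 0.06169934001583722
red [295, 280, 30, 65, 860] 0.115 -0.081 0.1822
```

View pics/w5.png

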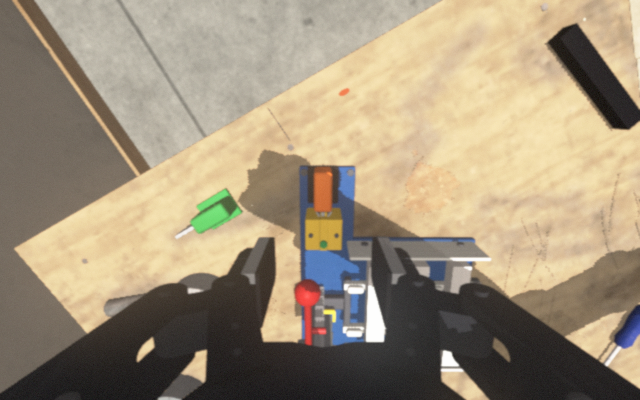

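Run:
```python
from h import *
print(job.job_done())
```

```text
the job is handed in; nothing more can be done
None
```

The job is handed in: the three bars sit centred in the notches of the lowered cradle, the key is back in the switch about 7 mm from the mouth, the knob is down and the robot touches nothing; the knob slipped out of the grip while I was lowering it, with the lift already down, and the tool read about 48 N at that moment.

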